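# Brake and load the sample carousel

## Task

Get the sample carousel ready for its run: first pull the brake lever up to its third notch and let go of it there; only then move the beaker that was left on the turntable into the white tray, standing upright, and after that stand every tall filter standard on a turntable pad of its own, upright, so that it stays still when you let go. When all are standing, press the release button so that the lever drops fully home, leaving everything standing; do not disturb the other things on the bench or knock a standard over.

Things in the scene. Friction and masses are not known exactly. Their poses are not given: they have to be found in the camera images.
- brake (a joint): brake lever angle, rad: 0 = home (0.10 rad above level, pointing to the station's -x), grows as the knob is pulled up, end stop 1.0. A spring pulls it down (1 to 4 N at the knob). A ratchet holds it, when let go, at notches 1 to 4: about 0.21, 0.43, 0.65, 0.87; pull about 0.05 past a notch, then let it down on it. It goes down past a notch only while the button is held down: then home in about 1 s
- brake_hinge (a point): point on the lever's hinge axis (parallel to the station's y axis), 75 mm above the table; the lever swings in the vertical plane through it, along the station's x axis
- brake_knob (a point): centre of the black knob at the lever's end, 120 mm from the hinge: a cylinder 24 mm in diameter lying along the hinge axis, 26 mm long, free on both ends; 11 mm steel rod from it to the hinge. Pinched by its two ends it can turn between the fingers while being raised
- release (a joint): travel of the release button, m: 0 = up, 0.008 = fully down; a spring pushes it up (1.4 N at the top, 4.2 N fully down). Held down beyond about 0.005, the ratchet lets go
- release_top (a point): centre of the top face of the black release button, 26 mm in diameter, standing on the grey block behind the lever's hinge (58 mm beyond the hinge along the station's +x), 98 mm above the table; it is pressed straight down
- station: fixed carousel station: white plinth 250 x 310 x 36 mm, origin on the table under the turntable's axle, x roughly away from the robot, y left, z up. Grey brake cheeks and button block, up to 86 mm high, stand right of the turntable. The turntable turns at a light touch while the lever is home; the lever in its third notch presses a brake shoe on its rim
- tray: fixed white glassware tray, 150 x 150 mm outside, walls 5 mm thick and 28 mm high, floor 5 mm; origin at the centre of its underside; x and y along its sides
- beaker: empty glass beaker, low form, straight-sided, 62 mm in diameter, 56 mm high, walls 3 mm, 0.12 kg; origin at the centre of its underside, z up through the mouth. At the start it stands on the turntable
- pad0 (a point): centre of one of five black square pads, 50 mm wide, flush with the turntable's flat top (50 mm above the table), 88 mm from the axle, evenly spaced; it turns with the turntable (disc 250 mm in diameter)
- pad1 (a point): centre of one of five black square pads, 50 mm wide, flush with the turntable's flat top (50 mm above the table), 88 mm from the axle, evenly spaced; it turns with the turntable (disc 250 mm in diameter)
- pad2 (a point): centre of one of five black square pads, 50 mm wide, flush with the turntable's flat top (50 mm above the table), 88 mm from the axle, evenly spaced; it turns with the turntable (disc 250 mm in diameter)
- pad3 (a point): centre of one of five black square pads, 50 mm wide, flush with the turntable's flat top (50 mm above the table), 88 mm from the axle, evenly spaced; it turns with the turntable (disc 250 mm in diameter)
- pad4 (a point): centre of one of five black square pads, 50 mm wide, flush with the turntable's flat top (50 mm above the table), 88 mm from the axle, evenly spaced; it turns with the turntable (disc 250 mm in diameter)
- standard0: tall filter standard (3 to 5 there, all alike): square aluminium foot 28 x 28 x 8 mm, stem 14 mm thick, heavy grey round head 44 mm in diameter from 70 to 102 mm above the underside; 0.14 kg, tips over at 10 degrees of lean. Origin: centre of the foot's underside, z up. None if absent. Starts on the table right of the station
- standard1: tall filter standard (3 to 5 there, all alike): square aluminium foot 28 x 28 x 8 mm, stem 14 mm thick, heavy grey round head 44 mm in diameter from 70 to 102 mm above the underside; 0.14 kg, tips over at 10 degrees of lean. Origin: centre of the foot's underside, z up. None if absent. Starts on the table right of the station
- standard2: tall filter standard (3 to 5 there, all alike): square aluminium foot 28 x 28 x 8 mm, stem 14 mm thick, heavy grey round head 44 mm in diameter from 70 to 102 mm above the underside; 0.14 kg, tips over at 10 degrees of lean. Origin: centre of the foot's underside, z up. None if absent. Starts on the table right of the station
- standard3: tall filter standard (3 to 5 there, all alike): square aluminium foot 28 x 28 x 8 mm, stem 14 mm thick, heavy grey round head 44 mm in diameter from 70 to 102 mm above the underside; 0.14 kg, tips over at 10 degrees of lean. Origin: centre of the foot's underside, z up. None if absent. Starts on the table right of the station
- standard4: tall filter standard (3 to 5 there, all alike): square aluminium foot 28 x 28 x 8 mm, stem 14 mm thick, heavy grey round head 44 mm in diameter from 70 to 102 mm above the underside; 0.14 kg, tips over at 10 degrees of lean. Origin: centre of the foot's underside, z up. None if absent. Starts on the table right of the station
- flask: bystander, to be left alone: glass flask, body 72 mm in diameter, narrow neck, 165 mm high; origin at the centre of its underside
- jar: bystander, to be left alone: glass jar 50 mm in diameter, 50 mm high; origin at the centre of its underside
- dish: bystander, to be left alone: flat glass dish 90 mm in diameter, 14 mm high; origin at the centre of its underside
- drops: bystander, to be left alone: small white bottle 34 mm in diameter, 70 mm high; origin at the centre of its underside

How it is judged:
On the way, in this order (a step that is already met when the one before it is completed fails the run):
1. the brake lever rests in its third notch and the gripper has let go of it (value of joint brake between 0.6 and 0.74 rad and contact force between the fingers and anything else below 0.5 N), for 0.5 s.
2. with the brake on, the beaker stands upright in the tray, let go (all of step 1 and x of beaker in the frame of tray between -0.045 and 0.045 m and y of beaker in the frame of tray between -0.045 and 0.045 m and angle between beaker's own z axis and vertical below 0.12 rad and height (world z) of beaker below 0.02 m and linear speed of beaker below 0.03 m/s), for 0.3 s.
3. with the brake on, every standard stands still and upright on a pad, let go (all of step 1 and (horizontal distance between standard0 and pad0 below 0.016 m or horizontal distance between standard0 and pad1 below 0.016 m or horizontal distance between standard0 and pad2 below 0.016 m or horizontal distance between standard0 and pad3 below 0.016 m or horizontal distance between standard0 and pad4 below 0.016 m) and angle between each of standard0, standard1, standard2, standard3, standard4's own z axis and vertical below 0.06 rad and height (world z) of standard0 between 0.04 and 0.06 m and linear speed of each of standard0, standard1, standard2, standard3, standard4 below 0.02 m/s and angular speed of each of standard0, standard1, standard2, standard3, standard4 below 0.15 rad/s and (horizontal distance between standard1 and pad0 below 0.016 m or horizontal distance between standard1 and pad1 below 0.016 m or horizontal distance between standard1 and pad2 below 0.016 m or horizontal distance between standard1 and pad3 below 0.016 m or horizontal distance between standard1 and pad4 below 0.016 m) and height (world z) of standard1 between 0.04 and 0.06 m and (horizontal distance between standard2 and pad0 below 0.016 m or horizontal distance between standard2 and pad1 below 0.016 m or horizontal distance between standard2 and pad2 below 0.016 m or horizontal distance between standard2 and pad3 below 0.016 m or horizontal distance between standard2 and pad4 below 0.016 m) and height (world z) of standard2 between 0.04 and 0.06 m and (horizontal distance between standard3 and pad0 below 0.016 m or horizontal distance between standard3 and pad1 below 0.016 m or horizontal distance between standard3 and pad2 below 0.016 m or horizontal distance between standard3 and pad3 below 0.016 m or horizontal distance between standard3 and pad4 below 0.016 m) and height (world z) of standard3 between 0.04 and 0.06 m and (horizontal distance between standard4 and pad0 below 0.016 m or horizontal distance between standard4 and pad1 below 0.016 m or horizontal distance between standard4 and pad2 below 0.016 m or horizontal distance between standard4 and pad3 below 0.016 m or horizontal distance between standard4 and pad4 below 0.016 m) and height (world z) of standard4 between 0.04 and 0.06 m), for 0.5 s.
4. the release button is pressed down (value of joint release above 0.005 m), for 0.05 s.
At the end, for the whole second after the job is handed in: the brake lever is home (below 0.06 rad) and the button up, the beaker stands upright (within 0.12 rad) on the tray's floor, and every standard present stands still and upright (within 0.06 rad) on the turntable with its centre within 16 mm of a pad's centre (value of joint brake below 0.06 rad and value of joint release below 0.002 m and x of beaker in the frame of tray between -0.045 and 0.045 m and y of beaker in the frame of tray between -0.045 and 0.045 m and angle between beaker's own z axis and vertical below 0.12 rad and height (world z) of beaker below 0.02 m and linear speed of beaker below 0.03 m/s and (horizontal distance between standard0 and pad0 below 0.016 m or horizontal distance between standard0 and pad1 below 0.016 m or horizontal distance between standard0 and pad2 below 0.016 m or horizontal distance between standard0 and pad3 below 0.016 m or horizontal distance between standard0 and pad4 below 0.016 m) and angle between each of standard0, standard1, standard2, standard3, standard4's own z axis and vertical below 0.06 rad and height (world z) of standard0 between 0.04 and 0.06 m and linear speed of each of standard0, standard1, standard2, standard3, standard4 below 0.02 m/s and angular speed of each of standard0, standard1, standard2, standard3, standard4 below 0.15 rad/s and (horizontal distance between standard1 and pad0 below 0.016 m or horizontal distance between standard1 and pad1 below 0.016 m or horizontal distance between standard1 and pad2 below 0.016 m or horizontal distance between standard1 and pad3 below 0.016 m or horizontal distance between standard1 and pad4 below 0.016 m) and height (world z) of standard1 between 0.04 and 0.06 m and (horizontal distance between standard2 and pad0 below 0.016 m or horizontal distance between standard2 and pad1 below 0.016 m or horizontal distance between standard2 and pad2 below 0.016 m or horizontal distance between standard2 and pad3 below 0.016 m or horizontal distance between standard2 and pad4 below 0.016 m) and height (world z) of standard2 between 0.04 and 0.06 m and (horizontal distance between standard3 and pad0 below 0.016 m or horizontal distance between standard3 and pad1 below 0.016 m or horizontal distance between standard3 and pad2 below 0.016 m or horizontal distance between standard3 and pad3 below 0.016 m or horizontal distance between standard3 and pad4 below 0.016 m) and height (world z) of standard3 between 0.04 and 0.06 m and (horizontal distance between standard4 and pad0 below 0.016 m or horizontal distance between standard4 and pad1 below 0.016 m or horizontal distance between standard4 and pad2 below 0.016 m or horizontal distance between standard4 and pad3 below 0.016 m or horizontal distance between standard4 and pad4 below 0.016 m) and height (world z) of standard4 between 0.04 and 0.06 m); the robot touches nothing.
It fails at once if a bystander is moved by more than 4 cm (distance of any of flask, jar, dish, drops from where it was at the start of the episode above 0.04 m).
It fails at once if a standard is knocked over (angle between any of standard0, standard1, standard2, standard3, standard4's own z axis and vertical above 0.8 rad).
Of standard0, standard1, standard2, standard3, standard4 only 3 to 5 are there at a start; the rules pass over those that are not, and their reading is None.
At some moment in a run one of beaker may be knocked a few centimetres aside while the robot is not near it.
It also fails if it takes over 210 s, if anything falls off the work surface, if the arm or the gripper's body presses on something with over 40 N, if the wrist force passes 120 N, or if a joint passes its speed limit or range.

## Robot

A 6-joint arm with a two-finger parallel gripper is mounted at the origin on the work surface. World frame = base frame: x ahead of the robot, y to its left, z up, the work surface at z = 0. Lengths are in m, angles in rad, forces in N, time in s.
With the tool pointing down it reaches from about 0.275 to 0.825 m from the base axis. Payload 5.2 kg.
Tool frame: the origin (TCP) lies at the very end of the fingers, on their centre line; the grasp point (between the pads) lies manip.pinch_z behind it (manip.pinch_z is the distance from the TCP to the grasp point, in m); z points along the fingers, y is the line along which they close (so a half turn about z gives the same grasp; the last joint's range is limited). The gripper opens to 93 mm and grips with 3 to 60 N. Pads are 15 mm wide; open, the fingers measure 128 mm over their backs; the gripper's body (75 mm by 188 mm) begins 65 mm behind the grasp point.
Start: joints at [0.973, 0.259, 1.535, -0, 1.348, -0.203], TCP at [0.212, 0.508, 0.219] pointing down, gripper open.
Joint ranges: [-3.14, 3.14], [-0.91, 2.08], [0.19, 2.58], [-1.22, 4.36], [0.22, 2.71], [-3.12, 3.12]. Speed limits (rad/s): [2.57, 2.57, 3.14, 3.14, 3.14, 3.14].

## Interface

Orientations are given as [roll, pitch, yaw] about the fixed x, y, z axes, in that order (R = Rz(yaw) Ry(pitch) Rx(roll)).
In Python, from cell import sense, vision, ticket, manip gives the robot as it stands. The module is installed in compiled form; this text tells all that it offers.
- The arm moves only by the tool servo_tool, never from a script. Its argument "plan" is text: rows parted by semicolons, each of 7 numbers parted by spaces: the shift along the world's x, y, z in m, then the turn, a rotation vector about the world's x, y, z in rad, then the closure, from 0 (fully open) to 1 (shut). In form: x y z rx ry rz hand; .... A call has 1 to 12 rows; each row shifts and turns the commanded pose from where the row before left it; what a row does not reach is not made up. A row lasts 1/8 s, in which the tool goes at most 62.5 mm and 10.7 degrees, less where a joint would pass 70% of its speed; a pose out of reach is approached as far as the arm can. A call with a gripper value outside its range is refused whole. The fingers move at their own pace and stop on an object; "force" is the grip in N (left out, the last holds). Time passes only in rows, so rows that do not move let the fingers close. It gives the time, the measured TCP pose, the force, the opening and the grip force at its end, in the units of the state.
- sense(): the state, without advancing time (a new reading comes with each control period).
- vision.camera(name): name is "side" or "top" or "wrist"; returns the picture (420x560x3 uint8, blue, green, red); there is no depth.
- vision.camera_params(name): a dict with "fx", "fy", "cx", "cy" (pixels), "rvec" (rotation vector, rad) and "tvec" (3), from world to camera coordinates, as OpenCV has them; the wrist camera has in their place "mount" (4x4, takes a point from camera to tool coordinates, whose origin is the TCP and whose axes are the flange's). Camera axes: x right, y down, z forward; pixel columns grow to the right and rows downward; lengths in m; the calibration is good to about 2 mm. A picture is of the moment at which its call begins: read the wrist's pose just before it. camera_params takes no time and is no camera call.
- ticket.sign_off(): hands the job in; it is judged then, once.
The state is a dict: "clock": time; "joint_pos": joint angles; "qd": joint speeds; "effort": joint torques, N m; "tcp_pos": TCP position; "tool_rot": TCP orientation; "wrist_force": force on the tool from outside, world axes, zero at the start; "ft_torque": the same for the moment, N m; "gripper_width": finger opening in m; "finger_force": force on a finger pad.
Only numpy, scipy, OpenCV 4.12 (cv2) and the standard library are available. Lean on these libraries where they do the work, as an engineer would, in place of code of your own. Each camera call takes 0.05 s, during which the arm holds its last target. There are 200 camera calls.

## Working session

There is one attempt and no reset: what is moved stays moved. The work goes in short steps, Python scripts to look and compute and a tool call to move; the robot and the scene stay as the last step left them, time stands still between calls to the robot, and variables do not carry over. Pictures are saved under pics/ and viewed, at most 14 in all, crops included, and the job is handed in when it is done.

Besides the shell and the picture viewer there is one more tool, called after "Call:" as name(argument=value, ...), one argument or row to a line, values as JSON. servo_tool: Moves the arm, as the interface text tells. Its arguments: {"type":"object","properties":{"plan":{"type":"string"},"force":{"type":"number"}},"required":["plan"]}

```bash
mkdir -p pics; cat > h.py <<'E'
import numpy as np, cv2
from cell import sense, vision, ticket, manip
from scipy.spatial.transform import Rotation as R
def ray(cam,u,v,st=None):
    p=vision.camera_params(cam)
    d=np.array([(u-p["cx"])/p["fx"],(v-p["cy"])/p["fy"],1.0])
    if cam=="wrist":
        M=np.array(p["mount"]); T=np.eye(4)
        T[:3,:3]=R.from_euler("xyz",st["tool_rot"]).as_matrix(); T[:3,3]=st["tcp_pos"]
        M=T@M; return M[:3,3],M[:3,:3]@d
    Rm=R.from_rotvec(np.ravel(p["rvec"])).as_matrix(); t=np.ravel(p["tvec"])
    return -Rm.T@t,Rm.T@d
def onz(cam,u,v,z,st=None):
    o,d=ray(cam,u,v,st); return o+d*(z-o[2])/d[2]
def proj(cam,P,st=None):
    p=vision.camera_params(cam); P=np.atleast_2d(P)
    if cam=="wrist":
        T=np.eye(4);T[:3,:3]=R.from_euler("xyz",st["tool_rot"]).as_matrix(); T[:3,3]=st["tcp_pos"]
        W=np.linalg.inv(T@np.array(p["mount"])); c=P@W[:3,:3].T+W[:3,3]
    else:
        c=P@R.from_rotvec(np.ravel(p["rvec"])).as_matrix().T+np.ravel(p["tvec"])
    return np.c_[c[:,0]/c[:,2]*p["fx"]+p["cx"],c[:,1]/c[:,2]*p["fy"]+p["cy"]]
E
python3 - <<'E'
from h import *
for c in("top","side"): cv2.imwrite(f"pics/{c}0.png",vision.camera(c)); print(ray(c,280,210))
print(sense(),manip.pinch_z, vision.camera_params("wrist"))
E
```

```text
(array([ 0.35812274, -0.03785055,  1.17085515]), array([ 0.14475133,  0.02894258, -0.9891881 ]))
(array([-0.08561844, -0.58980305,  0.72659461]), array([ 0.58851699,  0.51632017, -0.62262848]))
{'clock': 0.1, 'joint_pos': array([ 9.73184456e-01,  2.59261572e-01,  1.53592335e+00,  1.52034195e-05,
        1.34798758e+00, -2.02828220e-01]), 'qd': array([ 8.74104257e-04, -1.88717187e-04, -1.24238336e-03, -3.66943602e-05,
       -4.33712056e-04,  5.21087517e-04]), 'effort': array([ 2.85347858e-03, -4.38214731e+01, -2.84644300e+01,  7.23171677e-02,
        3.61736747e-02, -5.03239767e-05]), 'tcp_pos': array([0.21125655, 0.50730879, 0.21792562]), 'tool_rot': array([-3.14004818e+00, -3.32763746e-04,  2.74680537e+00]), 'wrist_force': array([0.28912332, 0.35803582, 0.29906141]), 'ft_torque': array([-0.00729418,  0.01584944,  0.01391056]), 'finger_force': 0.0, 'gripper_width': 0.09331628558693877} 0.0188 {'fx': 378.5334942329977, 'fy': 378.5334942329977, 'cx': 281.8948548796593, 'cy': 211.15031422169923, 'mount': array([[-5.67550534e-04, -9.67294599e-01, -2.53654955e-01,
         6.93467152e-02],
       [ 9.99999839e-01, -5.52724245e-04, -1.29716630e-04,
         7.81969213e-05],
       [-1.47270475e-05, -2.53654988e-01,  9.67294757e-01,
        -1.65748869e-01],
       [ 0.00000000e+00,  0.00000000e+00,  0.00000000e+00,
         1.00000000e+00]])}
```

View pics/top0.png

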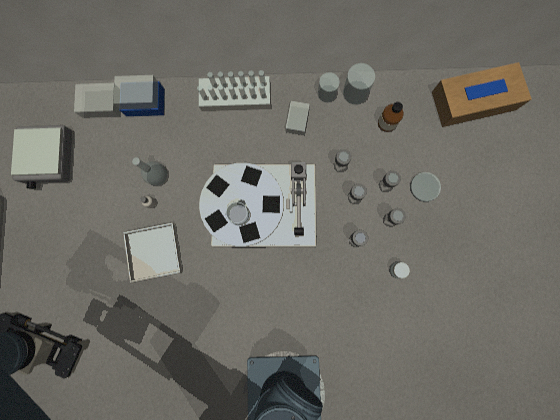

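View pics/side0.png

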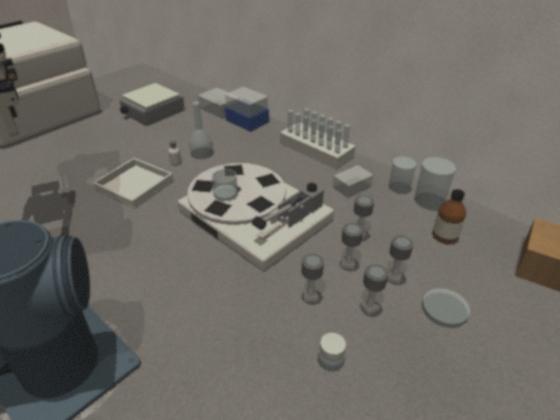

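```bash
python3 - <<'E'
from h import *
im=cv2.imread("pics/top0.png"); cv2.imwrite("pics/crop.png",cv2.resize(im[140:290,190:450],None,fx=3,fy=3,interpolation=cv2.INTER_CUBIC))
g=im.max(2)
n,l,s,c=cv2.connectedComponentsWithStats((g[155:250,195:290]<50).astype(np.uint8))
P=[]
for i in range(1,n):
    if s[i,4]>60:
        p=onz("top",*(c[i]+[195,155]),.05); print("pad",s[i,4],c[i]+[195,155],p.round(4)); P.append(p[:2])
for u,v in [(212,165),(316,164),(316,247),(212,247)]: print("pl",onz("top",u,v,.036).round(4))
for u,v in [(343,157),(391,179),(358,191),(396,215),(359,238)]: print("std",onz("top",u,v,.102).round(4))
print("knob",onz("top",299,231,.09),"btn",onz("top",298,168,.098))
for u,v in [(124,235),(172,224),(179,271),(132,281)]: print("tray",onz("top",u,v,.028).round(4))
for u,v in [(403,269),(426,187)]:print(onz("top",u,v,.03))
E
```

```text
pad 252 [250.98412698 175.67857143] [0.6273 0.0782 0.05  ]
pad 253 [217.52964427 185.70355731] [0.6001 0.1775 0.05  ]
pad 251 [270.64541833 203.76095618] [0.5414 0.0218 0.05  ]
pad 257 [215.73151751 220.47859922] [0.4969 0.183  0.05  ]
pad 262 [249.14122137 232.00763359] [0.4604 0.086  0.05  ]
pl [0.6673 0.1968 0.036 ]
pl [ 0.6604 -0.1162  0.036 ]
pl [ 0.4123 -0.1067  0.036 ]
pl [0.4209 0.1968 0.036 ]
std [ 0.6607 -0.1887  0.102 ]
std [ 0.5929 -0.3197  0.102 ]
std [ 0.5616 -0.2257  0.102 ]
std [ 0.491  -0.3268  0.102 ]
std [ 0.4304 -0.2214  0.102 ]
knob [ 0.45551847 -0.05773566  0.09      ] btn [ 0.63384808 -0.06051029  0.098     ]
tray [0.4643 0.4604 0.028 ]
tray [0.4929 0.3178 0.028 ]
tray [0.3542 0.2952 0.028 ]
tray [0.3291 0.4326 0.028 ]
[ 0.34206062 -0.35578484  0.03      ]
[ 0.58119979 -0.44075242  0.03      ]
```

View pics/crop.png

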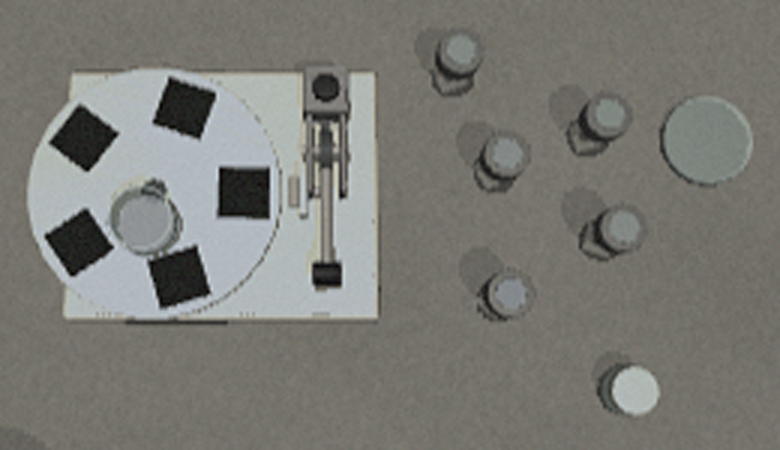

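Call:
servo_tool(
  plan=".02 -.047 0 0 0 .031 .3;.02 -.047 0 0 0 .031 .3;.02 -.047 0 0 0 .031 .3;.02 -.047 0 0 0 .031 .3;.02 -.047 0 0 0 .031 .3;.02 -.047 0 0 0 .031 .3;.02 -.047 0 0 0 .031 .3;.02 -.047 0 0 0 .031 .3;.02 -.047 0 0 0 .031 .3;.02 -.047 -.01 0 0 .031 .3;.02 -.047 -.01 0 0 .031 .3;.02 -.047 -.01 0 0 .031 .3",
  force=20,
)

```text
clock: 1.6
tcp_pos: [0.4517, -0.0579, 0.1882]
tool_rot: [3.141, -0.0, 3.119]
wrist_force: [0.6, 0.4, 0.4]
gripper_width: 0.0653
finger_force: 0.0
```

```bash
python3 - <<'E'
from h import *
st=sense(); im=vision.camera("wrist"); cv2.imwrite("pics/w1.png",im)
print(st["tcp_pos"],st["tool_rot"],st["gripper_width"],proj("wrist",[[.4555,-.058,.087],[.634,-.0605,.098]],st))
E
```

```text
[ 0.45174051 -0.05791472  0.18816823] [ 3.14130610e+00 -1.38201947e-04  3.11940715e+00] 0.06532281550091802 [[282.16920845 215.31634273]
 [284.04084248 428.1808343 ]]
```

View pics/w1.png

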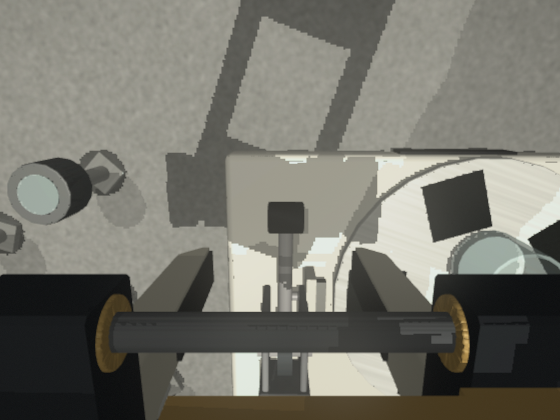

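Call:
servo_tool(
  plan=".005 .003 -.03 0 0 0 .3;0 0 -.03 0 0 0 .3;0 0 -.03 0 0 0 .3;0 0 -.02 0 0 0 .3;0 0 -.009 0 0 0 .3;0 0 0 0 0 0 .3;0 0 0 0 0 0 1;0 0 0 0 0 0 1;0 0 0 0 0 0 1;0 0 0 0 0 0 1;0 0 0 0 0 0 1",
  force=25,
)

```text
clock: 3.02
tcp_pos: [0.4566, -0.0552, 0.0699]
tool_rot: [-3.138, 0.0, 3.12]
wrist_force: [-2.2, -8.6, 0.5]
gripper_width: 0.0256
finger_force: 25.0
```

Call:
servo_tool(
  plan=".0015 -.001 .009 0 0 0 1;.0016 0 .0087 0 0 0 1;.0058 0 .017 0 0 0 1;.0082 0 .016 0 0 0 1;.0105 0 .0146 0 0 0 1;.0082 0 .0088 0 0 0 1;0 0 0 0 0 0 1;0 0 0 0 0 0 1",
)

```text
clock: 4.03
tcp_pos: [0.4915, -0.0561, 0.144]
tool_rot: [-3.138, -0.002, 3.119]
wrist_force: [-3.5, -7.4, 0.6]
gripper_width: 0.026
finger_force: 25.0
```

Call:
servo_tool(
  plan="-.002 0 -.002 0 0 0 1;-.0022 0 -.0023 0 0 0 1;0 0 0 0 0 0 1;0 0 0 0 0 0 .35;0 0 0 0 0 0 .35;0 0 0 0 0 0 .35;0 0 0 0 0 0 .35;0 0 .02 0 0 0 .3;0 0 .04 0 0 0 .3;0 0 .04 0 0 0 0;0 0 0 0 0 0 0;0 0 0 0 0 0 0",
)

```text
clock: 5.52
tcp_pos: [0.4877, -0.0541, 0.2387]
tool_rot: [3.141, -0.001, 3.119]
wrist_force: [-0.6, -1.0, 0.8]
gripper_width: 0.09
finger_force: 0.0
```

```bash
python3 - <<'E'
from h import *
st=sense(); im=vision.camera("wrist"); s=vision.camera("side"); t=vision.camera("top")
cv2.imwrite("pics/t2.png",t)
a=s[130:290,160:400]; a=cv2.resize(a,None,fx=2,fy=2)
b=cv2.resize(im,(420,320)) 
cv2.imwrite("pics/c2.png",np.hstack([a,b])[:, :800] if 0 else np.hstack([cv2.resize(a,(380,254)),cv2.resize(im,(339,254))]))
for ang in(.43,.65,.87): 
  x=.576-.12*np.cos(.1+ang); print(ang,proj("side",[x,-.056,.075+.12*np.sin(.1+ang)]))
E
```

```text
0.43 [[264.62673226 201.48778697]]
0.65 [[269.59292459 190.32863005]]
0.87 [[275.92758516 179.7674946 ]]
```

View pics/c2.png

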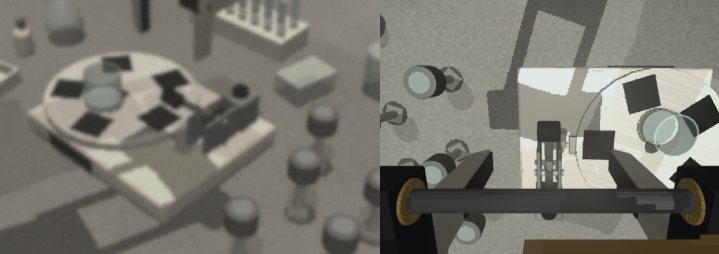

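```bash
python3 - <<'E'
from h import *
print(onz("top",237.5,213,.09), onz("top",237.5,213,.106))
t=cv2.imread("pics/t2.png")[150:260,190:300]; im=vision.camera("wrist")
cv2.imwrite("pics/c3.png",np.hstack([cv2.resize(t,(420,420),interpolation=cv2.INTER_CUBIC),im[:,250:]]))
E
```

```text
[0.51134148 0.11364557 0.09      ] [0.50907337 0.11140296 0.106     ]
```

View pics/c3.png

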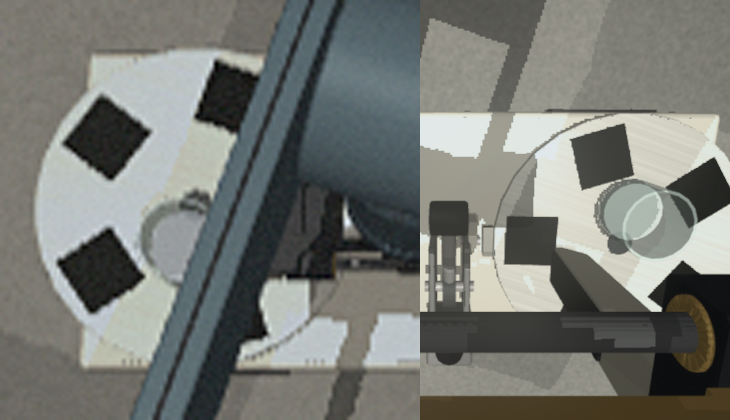

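```bash
python3 - <<'E'
from h import *
st=sense(); print(onz("wrist",462,212,.05,st),onz("wrist",490,224,.106,st),st["tcp_pos"])
c=[onz("top",u,v,.028)[:2] for u,v in [(124,235),(172,224),(179,271),(132,281)]]; print(np.mean(c,0))
E
```

```text
[0.51532816 0.11943509 0.05      ] [0.51076599 0.11616109 0.106     ] [ 0.487433  -0.0540871  0.2381361]
[0.41011445 0.37648045]
```

Call:
servo_tool(
  plan=".009 .05 0 0 0 0 0;.009 .06 0 0 0 0 0;.0075 .061 0 0 0 0 0;0 0 -.05 0 0 0 0;0 0 -.05 0 0 0 0;0 0 0 0 0 0 0",
  force=12,
)

```text
clock: 6.48
tcp_pos: [0.51, 0.1169, 0.1355]
tool_rot: [-3.141, -0.01, 3.119]
wrist_force: [-0.0, -0.2, 0.1]
gripper_width: 0.0931
finger_force: 0.0
```

```bash
python3 - <<'E'
from h import *
st=sense(); im=vision.camera("wrist"); cv2.imwrite("pics/w4.png",im)
print(st["tcp_pos"],proj("wrist",[[.513,.117,.05],[.513,.117,.106]],st))
E
```

```text
[0.5099925  0.1169162  0.13545239] [[282.49454277 221.45015117]
 [282.60939808 249.1103877 ]]
```

View pics/w4.png

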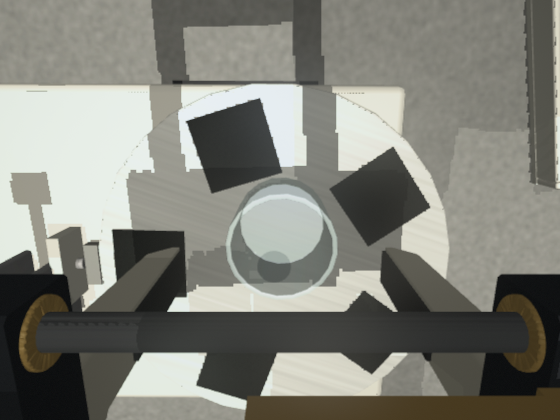

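Call:
servo_tool(
  plan="0 0 -.03 0 0 0 0;0 0 -.028 0 0 0 0;0 0 0 0 0 0 1;0 0 0 0 0 0 1;0 0 0 0 0 0 1;0 0 0 0 0 0 1;0 0 0 0 0 0 1;0 0 .01 0 0 0 1;0 0 .04 0 0 0 1;0 0 .05 0 0 0 1;0 0 0 0 0 0 1",
)

```text
clock: 7.9
tcp_pos: [0.5163, 0.1169, 0.186]
tool_rot: [3.141, 0.009, 3.119]
wrist_force: [-0.3, -0.9, -1.2]
gripper_width: 0.0629
finger_force: 12.0
```

Call:
servo_tool(
  plan="-.0206 .052 0 0 0 0 1;-.0206 .052 0 0 0 0 1;-.0206 .052 0 0 0 0 1;-.0206 .052 0 0 0 0 1;-.0206 .052 0 0 0 0 1;0 0 0 0 0 0 1;0 0 0 0 0 0 1",
)

```text
clock: 8.78
tcp_pos: [0.41, 0.3761, 0.1804]
tool_rot: [-3.14, -0.002, 3.12]
wrist_force: [-0.4, 0.5, -1.0]
gripper_width: 0.0627
finger_force: 12.0
```

```bash
python3 - <<'E'
from h import *
st=sense(); im=vision.camera("wrist"); cv2.imwrite("pics/w5.png",im)
print(st["tcp_pos"],proj("wrist",[[.41,.3765,.005]],st))
E
```

```text
[0.40998409 0.37613793 0.18038561] [[282.87133195 190.27933839]]
```

View pics/w5.png

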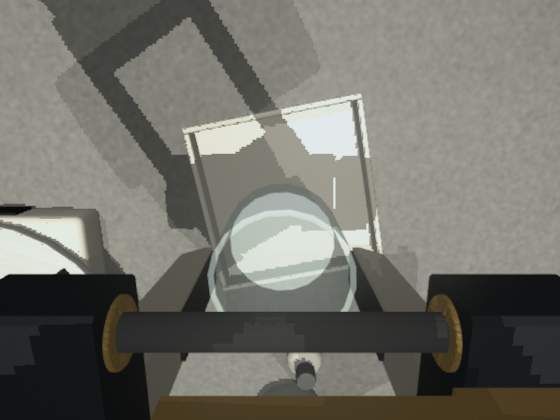

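Call:
servo_tool(
  plan="0 0 -.04 0 0 0 1;0 0 -.045 0 0 0 1;0 0 -.04 0 0 0 1;0 0 -.015 0 0 0 1;0 0 -.0045 0 0 0 1;0 0 0 0 0 0 1;0 0 0 0 0 0 .5;0 0 0 0 0 0 0;0 0 0 0 0 0 0;0 0 .04 0 0 0 0;0 0 .06 0 0 0 0;0 0 .06 0 0 0 0",
)

```text
clock: 10.32
tcp_pos: [0.4103, 0.3766, 0.1986]
tool_rot: [-3.141, -0.0, 3.119]
wrist_force: [0.2, 0.4, -0.2]
gripper_width: 0.0929
finger_force: 0.0
```

Call:
servo_tool(
  plan=".002 -.054 .005 0 0 0 0;.002 -.054 .005 0 0 0 0;.002 -.054 .005 0 0 0 0;.002 -.054 .005 0 0 0 0;.002 -.054 .005 0 0 0 0;.002 -.054 .005 0 0 0 0;.002 -.054 0 0 0 0 0;.002 -.054 0 0 0 0 0;.002 -.054 0 0 0 0 0.2;.002 -.054 -.005 0 0 0 .2;0 -.058 -.005 0 0 0 .2;0 0 0 0 0 0 .2",
)

```text
clock: 11.82
tcp_pos: [0.4302, -0.2249, 0.2165]
tool_rot: [-3.141, -0.001, 3.114]
wrist_force: [0.2, 0.4, -0.5]
gripper_width: 0.0743
finger_force: 0.0
```

```bash
python3 - <<'E'
from h import *
st=sense(); im=vision.camera("wrist"); t=vision.camera("top"); cv2.imwrite("pics/t6.png",t); cv2.imwrite("pics/w6.png",im)
print(st["tcp_pos"])
tc=cv2.resize(t[140:290,110:290],(504,420),interpolation=cv2.INTER_CUBIC)
cv2.imwrite("pics/c6.png",cv2.resize(np.hstack([tc,im]),(798,315)))
S=[(.6607,-.1887),(.5929,-.3197),(.5616,-.2257),(.491,-.3268),(.4304,-.2214)]
print(proj("wrist",[[*s,.102] for s in S],st),proj("wrist",[[*s,0] for s in S],st))
g=t.max(2); n,l,s,c=cv2.connectedComponentsWithStats((g[155:250,195:290]<50).astype(np.uint8))
for i in range(1,n):
    if s[i,4]>60: print("pad",s[i,4],c[i]+[195,155],onz("top",*(c[i]+[195,155]),.05).round(4))
E
```

```text
[ 0.43023754 -0.22491715  0.21645392]
[[328.86960855 449.13701777]
 [179.01217208 389.74271063]
 [285.70048911 355.94870902]
 [157.93833155 282.68643452]
 [286.91282301 206.08888479]] [[318.52229908 374.45872739]
 [202.72731184 325.91239444]
 [284.87193203 298.73352248]
 [188.31938226 240.96685364]
 [285.70432687 182.14243889]]
pad 248 [250.9233871  175.69354839] [0.6273 0.0784 0.05  ]
pad 248 [217.39919355 185.66935484] [0.6002 0.1779 0.05  ]
pad 259 [270.89189189 204.01930502] [0.5406 0.0211 0.05  ]
pad 256 [215.7578125  220.60546875] [0.4965 0.1829 0.05  ]
pad 266 [249.19172932 232.12030075] [0.4601 0.0859 0.05  ]
```

View pics/c6.png

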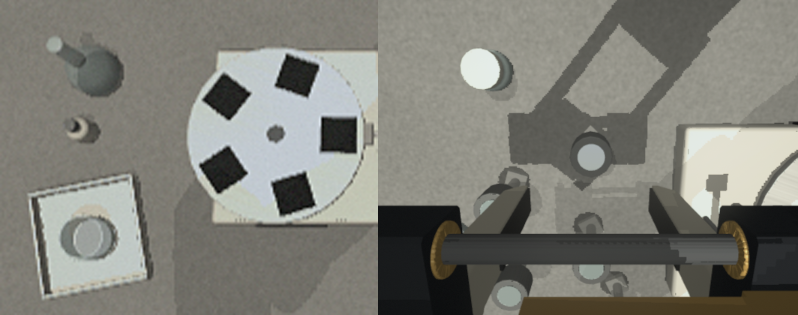

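Call:
servo_tool(
  plan=".002 .002 -.03 0 0 0 .2;0 0 -.04 0 0 0 .2;0 0 -.04 0 0 0 .2;0 0 -.03 0 0 0 .2;0 0 -.008 0 0 0 .2;0 0 0 0 0 0 .2;0 0 0 0 0 0 1;0 0 0 0 0 0 1;0 0 0 0 0 0 1;0 0 0 0 0 0 1;0 0 0 0 0 0 1",
  force=20,
)

```text
clock: 13.3
tcp_pos: [0.4329, -0.2197, 0.0693]
tool_rot: [-3.141, 0.001, 3.119]
wrist_force: [-0.2, -0.8, 3.5]
gripper_width: 0.0442
finger_force: 20.0
```

Call:
servo_tool(
  plan="0 0 .02 0 0 0 1;0 0 .05 0 0 0 1;0 0 .06 0 0 0 1;0 0 .05 0 0 0 1;.009 .02 .01 0 0 0 1;.021 .05 0 0 0 0 1;.021 .05 0 0 0 0 1;.021 .05 0 0 0 0 1;.021 .05 0 0 0 0 1;.021 .05 0 0 0 0 1;.021 .05 0 0 0 0 1;.015 .035 0 0 0 0 1",
)

```text
clock: 14.8
tcp_pos: [0.5827, 0.1381, 0.2581]
tool_rot: [3.141, -0.002, 3.12]
wrist_force: [0.4, 0.5, -1.3]
gripper_width: 0.0447
finger_force: 20.0
```

Call:
servo_tool(
  plan=".01 .025 0 0 0 0 1;.007 .017 0 0 0 0 1;0 0 0 0 0 0 1;0 0 0 0 0 0 1",
)

```text
clock: 15.3
tcp_pos: [0.5993, 0.1768, 0.2588]
tool_rot: [-3.141, -0.001, 3.118]
wrist_force: [0.2, -0.1, -1.5]
gripper_width: 0.0441
finger_force: 20.0
```

```bash
python3 - <<'E'
from h import *
st=sense(); im=vision.camera("wrist"); cv2.imwrite("pics/w7.png",im)
print(st["tcp_pos"],proj("wrist",[[.6002,.1777,.05],[.6002,.1777,st["tcp_pos"][2]-.07]],st))
E
```

```text
[0.5993282  0.17675873 0.25877542] [[283.22022655 184.32090479]
 [283.79771121 223.72460472]]
```

View pics/w7.png

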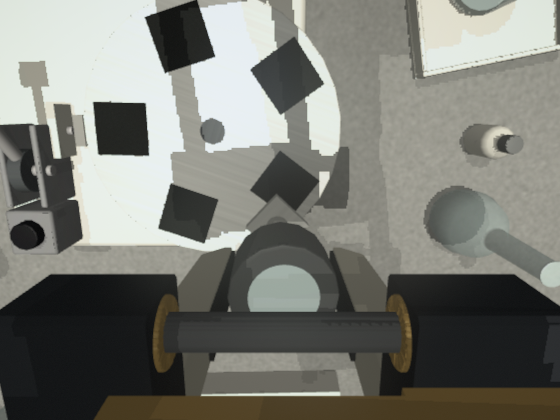

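Call:
servo_tool(
  plan=".001 .001 -.03 0 0 0 1;0 0 -.045 0 0 0 1;0 0 -.04 0 0 0 1;0 0 -.015 0 0 0 1;0 0 -.005 0 0 0 1;0 0 -.0025 0 0 0 1;0 0 0 0 0 0 1;0 0 0 0 0 0 1",
)

```text
clock: 16.35
tcp_pos: [0.6012, 0.1788, 0.1225]
tool_rot: [3.141, 0.002, 3.119]
wrist_force: [0.5, -0.2, -0.5]
gripper_width: 0.0445
finger_force: 20.0
```

Call:
servo_tool(
  plan="0 0 -.0015 0 0 0 1;0 0 0 0 0 0 1;0 0 0 0 0 0 1",
)

```text
clock: 16.73
tcp_pos: [0.6006, 0.1787, 0.1199]
tool_rot: [-3.142, -0.0, 3.119]
wrist_force: [0.2, -0.9, -1.4]
gripper_width: 0.0445
finger_force: 20.0
```

Call:
servo_tool(
  plan="0 0 -.0005 0 0 0 1;0 0 0 0 0 0 .48;0 0 0 0 0 0 .4;0 0 0 0 0 0 .3;0 0 0 0 0 0 .25;0 0 .02 0 0 0 .25;0 0 .04 0 0 0 .25;0 0 .06 0 0 0 .25;0 0 .015 0 0 0 .25",
)

```text
clock: 17.85
tcp_pos: [0.6026, 0.179, 0.2595]
tool_rot: [3.14, 0.008, 3.119]
wrist_force: [-0.0, 0.2, -0.0]
gripper_width: 0.0699
finger_force: 0.0
```

```bash
cat >> h.py <<'E'
def pads(cam="top"):
    t=vision.camera("top"); g=t.max(2); n,l,s,c=cv2.connectedComponentsWithStats((g[155:250,195:290]<50).astype(np.uint8))
    return [(int(s[i,4]),onz("top",*(c[i]+[195,155]),.05).round(4)[:2]) for i in range(1,n) if s[i,4]>60]
E
python3 - <<'E'
from h import *
st=sense(); im=vision.camera("wrist"); cv2.imwrite("pics/w8.png",im)
print(st["tcp_pos"],proj("wrist",[[.6002,.1777,.05],[.6002,.1777,.152]],st))
g=cv2.cvtColor(im,cv2.COLOR_BGR2GRAY)
print(cv2.HoughCircles(cv2.medianBlur(g,5),cv2.HOUGH_GRADIENT,1,30,param1=80,param2=18,minRadius=25,maxRadius=50))
print(pads())
E
```

```text
[0.60258154 0.17900672 0.25945885] [[280.53832198 179.25617062]
 [280.21146534 204.00431996]]
[[[277.5 202.5  29.3]
  [450.5 207.5  31.6]
  [ 49.5 163.5  33.6]]]
[(325, array([0.6684, 0.1887])), (249, array([0.6273, 0.0787])), (132, array([0.5947, 0.1764])), (247, array([0.5031, 0.2388])), (249, array([0.5413, 0.0219])), (263, array([0.4971, 0.1833])), (258, array([0.4602, 0.0861]))]
```

View pics/w8.png

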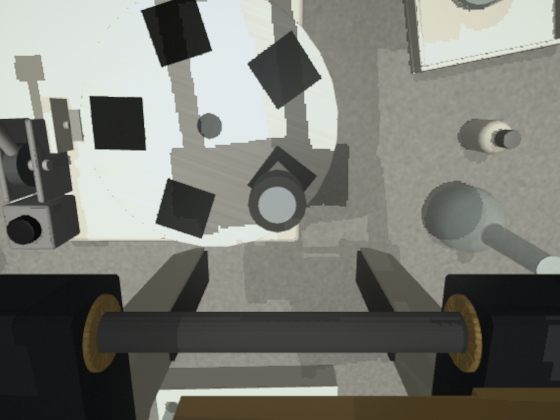

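Call:
servo_tool(
  plan=".008 -.052 0 0 0 0 .2;.008 -.053 0 0 0 0 .2;.008 -.053 0 0 0 0 .2;.008 -.053 0 0 0 0 .2;.008 -.053 0 0 0 0 .2;.009 -.053 0 0 0 0 .2;.009 -.051 -.02 0 0 0 .2;0 0 -.02 0 0 0 .2;0 0 0 0 0 0 .2;0 0 0 0 0 0 .2",
)

```text
clock: 19.2
tcp_pos: [0.6584, -0.1886, 0.2139]
tool_rot: [3.141, -0.001, 3.12]
wrist_force: [0.1, -0.0, -0.1]
gripper_width: 0.0744
finger_force: 0.0
```

```bash
cat >> h.py <<'E'
def heads(z,ref):
    st=sense(); im=vision.camera("wrist")
    g=cv2.cvtColor(im,cv2.COLOR_BGR2GRAY)
    C=cv2.HoughCircles(cv2.medianBlur(g,5),cv2.HOUGH_GRADIENT,1,30,param1=80,param2=18,minRadius=22,maxRadius=50)
    print(st["tcp_pos"].round(4),"expect",proj("wrist",[[*ref,z]],st).round(1))
    for u,v,r in C[0]: print(u,v,r,onz("wrist",u,v,z,st).round(4))
    return im
E
python3 - <<'E'
from h import *
cv2.imwrite("pics/w9.png",heads(.102,(.6607,-.1887)))
E
```

```text
[ 0.6584 -0.1886  0.2139] expect [[282.  209.8]]
282.5 209.5 30.4 [ 0.6605 -0.1883  0.102 ]
226.5 74.5 33.8 [ 0.563 -0.225  0.102]
88.5 132.5 33.8 [ 0.6001 -0.3265  0.102 ]
5.5 122.5 49.4 [ 0.5918 -0.3847  0.102 ]
230.5 396.5 40.2 [ 0.8272 -0.2372  0.102 ]
447.5 330.5 45.0 [ 0.7668 -0.0543  0.102 ]
439.5 162.5 43.8 [ 0.6275 -0.0723  0.102 ]
436.5 105.5 40.5 [ 0.5871 -0.0778  0.102 ]
112.5 328.5 40.5 [ 0.7586 -0.3308  0.102 ]
311.5 390.5 26.7 [ 0.8227 -0.1668  0.102 ]
452.5 75.5 22.8 [ 0.5672 -0.0683  0.102 ]
134.5 31.5 23.5 [ 0.5343 -0.2854  0.102 ]
```

Call:
servo_tool(
  plan=".002 0 -.03 0 0 0 .2;0 0 -.04 0 0 0 .2;0 0 -.04 0 0 0 .2;0 0 -.028 0 0 0 .2;0 0 -.0065 0 0 0 .2;0 0 0 0 0 0 .2;0 0 0 0 0 0 1;0 0 0 0 0 0 1;0 0 0 0 0 0 1;0 0 0 0 0 0 1;0 0 0 0 0 0 1",
)

```text
clock: 20.62
tcp_pos: [0.6609, -0.1894, 0.0705]
tool_rot: [-3.141, 0.001, 3.119]
wrist_force: [0.1, 0.5, 3.9]
gripper_width: 0.0438
finger_force: 20.0
```

Call:
servo_tool(
  plan="0 0 .02 0 0 0 1;0 0 .05 0 0 0 1;0 0 .06 0 0 0 1;0 0 .05 0 0 0 1;-.009 .02 .01 0 0 0 1;-.021 .05 0 0 0 0 1;-.021 .05 0 0 0 0 1;-.021 .05 0 0 0 0 1;-.021 .05 0 0 0 0 1;-.021 .05 0 0 0 0 1;-.021 .05 0 0 0 0 1;-.014 .027 0 0 0 0 1",
)

```text
clock: 22.12
tcp_pos: [0.5083, 0.1605, 0.2579]
tool_rot: [3.141, -0.004, 3.121]
wrist_force: [1.1, -0.9, -2.4]
gripper_width: 0.0437
finger_force: 20.0
```

Call:
servo_tool(
  plan="-.01 .018 0 0 0 0 1;-.005 .0074 0 0 0 0 1;0 0 -.03 0 0 0 1;0 0 -.05 0 0 0 1;0 0 -.03 0 0 0 1;0 0 -.015 0 0 0 1;0 0 -.004 0 0 0 1;0 0 0 0 0 0 1;0 0 0 0 0 0 1",
)

```text
clock: 23.25
tcp_pos: [0.4976, 0.1832, 0.1322]
tool_rot: [3.141, 0.002, 3.119]
wrist_force: [-0.5, -0.0, -1.8]
gripper_width: 0.0437
finger_force: 20.0
```

Call:
servo_tool(
  plan="0 0 -.006 0 0 0 1;0 0 -.0035 0 0 0 1;0 0 0 0 0 0 1;0 0 0 0 0 0 1",
)

```text
clock: 23.75
tcp_pos: [0.4966, 0.1831, 0.1214]
tool_rot: [-3.142, -0.0, 3.119]
wrist_force: [0.3, 0.5, -2.2]
gripper_width: 0.0435
finger_force: 20.0
```

Call:
servo_tool(
  plan="0 0 -.0005 0 0 0 1;0 0 0 0 0 0 .5;0 0 0 0 0 0 .4;0 0 0 0 0 0 .3;0 0 0 0 0 0 .25;0 0 .02 0 0 0 .25;0 0 .04 0 0 0 .25;0 0 .06 0 0 0 .25;0 0 .015 0 0 0 .25;0 0 0 0 0 0 .25",
)

```text
clock: 25.0
tcp_pos: [0.4971, 0.1832, 0.2568]
tool_rot: [3.141, 0.002, 3.119]
wrist_force: [-0.7, -0.0, -1.1]
gripper_width: 0.0698
finger_force: 0.0
```

```bash
python3 - <<'E'
from h import *
heads(.152,(.4969,.183))
E
```

```text
[0.4971 0.1832 0.2568] expect [[281.9 208.5]]
281.5 207.5 31.1 [0.4961 0.1827 0.152 ]
462.5 90.5 30.7 [0.4167 0.3079 0.152 ]
497.5 79.5 26.6 [0.4102 0.3309 0.152 ]
272.5 261.5 40.5 [0.5386 0.1748 0.152 ]
```

Call:
servo_tool(
  plan=".008 -.052 0 0 0 0 .2;.008 -.052 0 0 0 0 .2;.008 -.052 0 0 0 0 .2;.008 -.052 0 0 0 0 .2;.008 -.052 0 0 0 0 .2;.008 -.052 0 0 0 0 .2;.009 -.052 -.02 0 0 0 .2;.009 -.044 -.02 0 0 0 .2;0 0 0 0 0 0 .2;0 0 0 0 0 0 .2",
)

```text
clock: 26.3
tcp_pos: [0.5617, -0.2241, 0.2141]
tool_rot: [3.139, -0.003, 3.118]
wrist_force: [-0.5, -0.1, 0.3]
gripper_width: 0.0745
finger_force: 0.0
```

```bash
python3 - <<'E'
from h import *
heads(.102,(.5625,-.2252))
E
```

```text
[ 0.5617 -0.2241  0.2141] expect [[280.4 208.1]]
66.5 208.5 49.4 [ 0.5588 -0.3869  0.102 ]
279.5 205.5 30.4 [ 0.5604 -0.2258  0.102 ]
132.5 110.5 32.7 [ 0.4886 -0.3283  0.102 ]
153.5 264.5 49.4 [ 0.6058 -0.3261  0.102 ]
179.5 404.5 33.3 [ 0.7372 -0.3177  0.102 ]
452.5 348.5 41.6 [ 0.6873 -0.0839  0.102 ]
```

Call:
servo_tool(
  plan="-.001 -.0015 -.03 0 0 0 .2;0 0 -.04 0 0 0 .2;0 0 -.04 0 0 0 .2;0 0 -.028 0 0 0 .2;0 0 -.0065 0 0 0 .2;0 0 0 0 0 0 .2;0 0 0 0 0 0 1;0 0 0 0 0 0 1;0 0 0 0 0 0 1;0 0 0 0 0 0 1;0 0 0 0 0 0 1",
)

```text
clock: 27.72
tcp_pos: [0.5619, -0.2266, 0.0719]
tool_rot: [-3.141, 0.001, 3.119]
wrist_force: [-0.8, 0.2, 3.5]
gripper_width: 0.0434
finger_force: 20.0
```

Call:
servo_tool(
  plan="0 0 .02 0 0 0 1;0 0 .05 0 0 0 1;0 0 .06 0 0 0 1;0 0 .05 0 0 0 1;.004 .02 .01 0 0 0 1;.0107 .05 0 0 0 0 1;.0107 .05 0 0 0 0 1;.0107 .05 0 0 0 0 1;.0107 .05 0 0 0 0 1;.0107 .05 0 0 0 0 1;.0054 .025 0 0 0 0 1;.0025 .01 0 0 0 0 1",
)

```text
clock: 29.22
tcp_pos: [0.626, 0.0811, 0.2592]
tool_rot: [3.141, -0.004, 3.122]
wrist_force: [0.1, -0.2, -0.5]
gripper_width: 0.0437
finger_force: 20.0
```

Call:
servo_tool(
  plan="0 0 -.03 0 0 0 1;0 0 -.05 0 0 0 1;0 0 -.03 0 0 0 1;0 0 -.02 0 0 0 1;0 0 -.006 0 0 0 1;0 0 0 0 0 0 1;0 0 0 0 0 0 1;0 0 0 0 0 0 1",
)

```text
clock: 30.22
tcp_pos: [0.6276, 0.0785, 0.1265]
tool_rot: [-3.142, 0.002, 3.119]
wrist_force: [-0.2, 0.3, -0.8]
gripper_width: 0.0437
finger_force: 20.0
```

Call:
servo_tool(
  plan="0 0 -.0025 0 0 0 1;0 0 -.001 0 0 0 1;0 0 0 0 0 0 1;0 0 0 0 0 0 1",
)

```text
clock: 30.72
tcp_pos: [0.627, 0.0786, 0.1219]
tool_rot: [3.142, -0.0, 3.119]
wrist_force: [-0.6, 0.0, -0.9]
gripper_width: 0.0435
finger_force: 20.0
```

Call:
servo_tool(
  plan="0 0 0 0 0 0 .5;0 0 0 0 0 0 .4;0 0 0 0 0 0 .3;0 0 0 0 0 0 .25;0 0 .02 0 0 0 .25;0 0 .04 0 0 0 .25;0 0 .06 0 0 0 .25;0 0 .015 0 0 0 .25;0 0 0 0 0 0 .25",
)

```text
clock: 31.85
tcp_pos: [0.6275, 0.0786, 0.258]
tool_rot: [-3.142, 0.002, 3.119]
wrist_force: [0.5, -0.4, 0.2]
gripper_width: 0.0695
finger_force: 0.0
```

```bash
python3 - <<'E'
from h import *
heads(.152,(.6273,.0784))
E
```

```text
[0.6275 0.0786 0.258 ] expect [[281.9 208.1]]
281.5 207.5 29.3 [0.6268 0.0781 0.152 ]
548.5 195.5 37.1 [0.6223 0.2743 0.152 ]
410.5 164.5 33.5 [0.5971 0.1716 0.152 ]
439.5 18.5 34.9 [0.5017 0.1844 0.152 ]
141.5 198.5 34.9 [ 0.6176 -0.0247  0.152 ]
```

Call:
servo_tool(
  plan="-.004 -.05 0 0 0 0 .2;-.004 -.05 0 0 0 0 .2;-.004 -.05 0 0 0 0 .2;-.004 -.05 0 0 0 0 .2;-.004 -.05 0 0 0 0 .2;-.004 -.05 0 0 0 0 .2;-.005 -.05 -.02 0 0 0 .2;-.004 -.05 -.02 0 0 0 .2;0 0 0 0 0 0 .2;0 0 0 0 0 0 .2",
)

```text
clock: 33.15
tcp_pos: [0.5933, -0.3206, 0.2147]
tool_rot: [3.139, -0.003, 3.118]
wrist_force: [-0.6, 0.5, -0.1]
gripper_width: 0.0746
finger_force: 0.0
```

```bash
python3 - <<'E'
from h import *
heads(.102,(.5929,-.3197))
E
```

```text
[ 0.5933 -0.3206  0.2147] expect [[283.  206.4]]
157.5 178.5 48.2 [ 0.5693 -0.4125  0.102 ]
277.5 208.5 29.9 [ 0.5945 -0.3239  0.102 ]
262.5 65.5 29.9 [ 0.4923 -0.3315  0.102 ]
462.5 349.5 46.0 [ 0.7206 -0.1716  0.102 ]
```

Call:
servo_tool(
  plan=".001 -.003 -.03 0 0 0 .2;0 0 -.04 0 0 0 .2;0 0 -.04 0 0 0 .2;0 0 -.028 0 0 0 .2;0 0 -.0065 0 0 0 .2;0 0 0 0 0 0 .2;0 0 0 0 0 0 1;0 0 0 0 0 0 1;0 0 0 0 0 0 1;0 0 0 0 0 0 1;0 0 0 0 0 0 1",
)

```text
clock: 34.58
tcp_pos: [0.5952, -0.3246, 0.073]
tool_rot: [-3.141, 0.001, 3.119]
wrist_force: [0.0, 1.6, 2.9]
gripper_width: 0.0435
finger_force: 20.0
```

Call:
servo_tool(
  plan="0 0 .02 0 0 0 1;0 0 .05 0 0 0 1;0 0 .06 0 0 0 1;0 0 .05 0 0 0 1;-.0066 .02 .015 0 0 0 1;-.0164 .05 0 0 0 0 1;-.0164 .05 0 0 0 0 1;-.0164 .05 0 0 0 0 1;-.0164 .05 0 0 0 0 1;-.0164 .05 0 0 0 0 1;-.0164 .05 0 0 0 0 1;-.0164 .05 0 0 0 0 1",
)

```text
clock: 36.08
tcp_pos: [0.471, 0.0479, 0.2655]
tool_rot: [3.141, -0.003, 3.119]
wrist_force: [0.2, 0.7, -1.9]
gripper_width: 0.0437
finger_force: 20.0
```

Call:
servo_tool(
  plan="-.0092 .028 0 0 0 0 1;-.0045 .0126 0 0 0 0 1;0 0 -.035 0 0 0 1;0 0 -.05 0 0 0 1;0 0 -.03 0 0 0 1;0 0 -.02 0 0 0 1;0 0 -.006 0 0 0 1;0 0 0 0 0 0 1;0 0 0 0 0 0 1;0 0 0 0 0 0 1",
)

```text
clock: 37.33
tcp_pos: [0.4605, 0.0861, 0.1272]
tool_rot: [-3.142, 0.002, 3.119]
wrist_force: [0.3, 0.7, -1.4]
gripper_width: 0.0437
finger_force: 20.0
```

Call:
servo_tool(
  plan="0 0 -.002 0 0 0 1;0 0 -.001 0 0 0 1;0 0 0 0 0 0 1;0 0 0 0 0 0 1",
)

```text
clock: 37.83
tcp_pos: [0.4599, 0.0862, 0.1234]
tool_rot: [-3.142, -0.0, 3.119]
wrist_force: [-0.3, 0.1, -1.3]
gripper_width: 0.044
finger_force: 20.0
```

Call:
servo_tool(
  plan="0 0 0 0 0 0 .5;0 0 0 0 0 0 .4;0 0 0 0 0 0 .3;0 0 0 0 0 0 .25;0 0 .02 0 0 0 .25;0 0 .04 0 0 0 .25;0 0 .06 0 0 0 .25;0 0 .015 0 0 0 .25;0 0 0 0 0 0 .25",
)

```text
clock: 38.95
tcp_pos: [0.4604, 0.0862, 0.2591]
tool_rot: [-3.141, 0.002, 3.119]
wrist_force: [-0.2, -0.3, -0.2]
gripper_width: 0.0701
finger_force: 0.0
```

```bash
python3 - <<'E'
from h import *
heads(.152,(.4602,.086))
E
```

```text
[0.4604 0.0862 0.2591] expect [[282.  207.7]]
281.5 209.5 28.0 [0.4615 0.0856 0.152 ]
411.5 250.5 25.2 [0.4963 0.1844 0.152 ]
278.5 377.5 23.8 [0.6078 0.0796 0.152 ]
92.5 248.5 23.0 [ 0.489  -0.0597  0.152 ]
391.5 357.5 31.2 [0.5906 0.1739 0.152 ]
```

Call:
servo_tool(
  plan=".004 -.052 0 0 0 0 .2;.004 -.052 0 0 0 0 .2;.004 -.052 0 0 0 0 .2;.004 -.052 0 0 0 0 .2;.004 -.052 0 0 0 0 .2;.004 -.052 0 0 0 0 .2;.004 -.052 -.02 0 0 0 .2;.003 -.052 -.02 0 0 0 .2;0 0 0 0 0 0 .2;0 0 0 0 0 0 .2",
)

```text
clock: 40.25
tcp_pos: [0.4902, -0.3287, 0.2165]
tool_rot: [3.138, -0.003, 3.118]
wrist_force: [-0.3, 0.1, -0.1]
gripper_width: 0.0744
finger_force: 0.0
```

```bash
python3 - <<'E'
from h import *
heads(.102,(.491,-.329))
E
```

```text
[ 0.4902 -0.3287  0.2165] expect [[281.4 207.4]]
174.5 276.5 42.2 [ 0.5459 -0.4159  0.102 ]
256.5 12.5 27.2 [ 0.3554 -0.3425  0.102 ]
262.5 216.5 49.4 [ 0.4979 -0.3437  0.102 ]
466.5 350.5 27.9 [ 0.6199 -0.1751  0.102 ]
```

```bash
python3 - <<'E'
from h import *
cv2.imwrite("pics/w12.png",heads(.102,(.491,-.329)))
E
```

```text
[ 0.4906 -0.3284  0.2176] expect [[281.2 206.3]]
174.5 276.5 43.3 [ 0.5471 -0.4161  0.102 ]
256.5 11.5 27.5 [ 0.3552 -0.3425  0.102 ]
278.5 202.5 29.1 [ 0.488 -0.331  0.102]
458.5 345.5 37.1 [ 0.616  -0.1816  0.102 ]
430.5 278.5 25.8 [ 0.5538 -0.21    0.102 ]
```

View pics/w12.png

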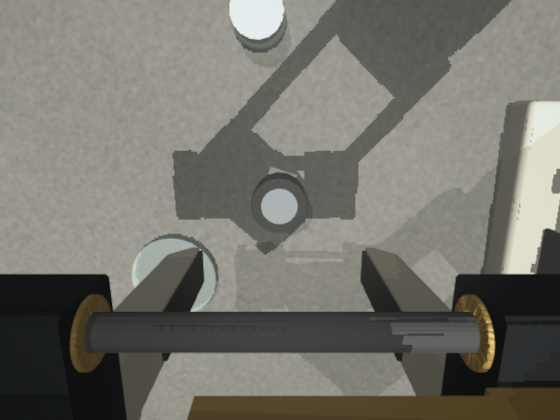

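Call:
servo_tool(
  plan="-.002 -.0025 -.03 0 0 0 .2;0 0 -.04 0 0 0 .2;0 0 -.04 0 0 0 .2;0 0 -.028 0 0 0 .2;0 0 -.0085 0 0 0 .2;0 0 0 0 0 0 .2;0 0 0 0 0 0 1;0 0 0 0 0 0 1;0 0 0 0 0 0 1;0 0 0 0 0 0 1;0 0 0 0 0 0 1",
)

```text
clock: 41.72
tcp_pos: [0.4891, -0.3324, 0.0724]
tool_rot: [-3.141, 0.001, 3.119]
wrist_force: [-0.6, 1.0, 3.0]
gripper_width: 0.0437
finger_force: 19.9
```

Call:
servo_tool(
  plan="0 0 .02 0 0 0 1;0 0 .05 0 0 0 1;0 0 .06 0 0 0 1;0 0 .05 0 0 0 1;.003 .02 .015 0 0 0 1;.0074 .05 0 0 0 0 1;.0074 .05 0 0 0 0 1;.0074 .05 0 0 0 0 1;.0074 .05 0 0 0 0 1;.0074 .05 0 0 0 0 1;.0074 .05 0 0 0 0 1;.0035 .024 0 0 0 0 1",
)

```text
clock: 43.22
tcp_pos: [0.5383, 0.0156, 0.2647]
tool_rot: [3.14, -0.004, 3.122]
wrist_force: [-0.3, -0.4, -1.9]
gripper_width: 0.0439
finger_force: 19.9
```

Call:
servo_tool(
  plan=".001 .01 0 0 0 0 1;0 0 0 0 0 0 1;0 0 -.035 0 0 0 1;0 0 -.05 0 0 0 1;0 0 -.03 0 0 0 1;0 0 -.02 0 0 0 1;0 0 -.005 0 0 0 1;0 0 0 0 0 0 1;0 0 0 0 0 0 1;0 0 0 0 0 0 1",
)

```text
clock: 44.48
tcp_pos: [0.5414, 0.0215, 0.1279]
tool_rot: [-3.141, 0.002, 3.119]
wrist_force: [0.5, -0.5, -1.5]
gripper_width: 0.0439
finger_force: 19.9
```

Call:
servo_tool(
  plan="0 0 -.003 0 0 0 1;0 0 -.001 0 0 0 1;0 0 0 0 0 0 1;0 0 0 0 0 0 1",
)

```text
clock: 44.98
tcp_pos: [0.5408, 0.0217, 0.1229]
tool_rot: [-3.142, -0.0, 3.119]
wrist_force: [0.7, 1.1, -1.2]
gripper_width: 0.0436
finger_force: 19.9
```

Call:
servo_tool(
  plan="0 0 0 0 0 0 .5;0 0 0 0 0 0 .4;0 0 0 0 0 0 .32;0 0 0 0 0 0 .3;0 0 .02 0 0 0 .3;0 0 .04 0 0 0 .3;0 0 .06 0 0 0 .3;0 0 .015 0 0 0 .3;0 0 0 0 0 0 .3",
)

```text
clock: 46.1
tcp_pos: [0.5413, 0.0216, 0.2588]
tool_rot: [-3.141, 0.002, 3.119]
wrist_force: [-0.6, 0.2, -0.9]
gripper_width: 0.065
finger_force: 0.0
```

```bash
python3 - <<'E'
from h import *
heads(.152,(.541,.0218))
st=sense();im=vision.camera("wrist");cv2.imwrite("pics/w13.png",im)
print(proj("wrist",[[.634,-.0605,.098],[.5414,.0218,.05]],st))
E
```

```text
[0.5413 0.0216 0.2588] expect [[282.5 207.7]]
369.5 93.5 34.9 [0.4614 0.0835 0.152 ]
283.5 208.5 27.7 [0.5416 0.0225 0.152 ]
509.5 149.5 32.7 [0.5019 0.1847 0.152 ]
442.5 243.5 25.7 [0.5719 0.143  0.152 ]
198.5 192.5 39.4 [ 0.528  -0.0396  0.152 ]
481.5 279.5 28.5 [0.6025 0.176  0.152 ]
[[197.04210817 293.21903328]
 [282.18971431 184.78053751]]
```

View pics/w13.png

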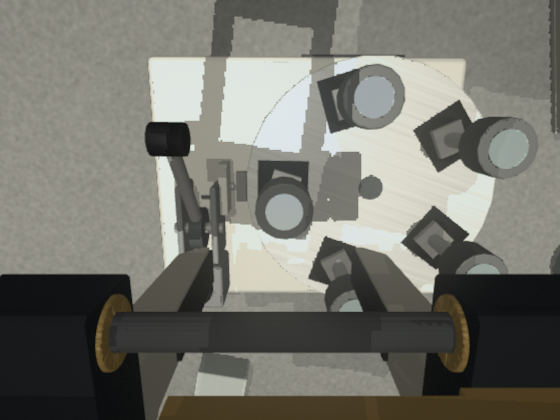

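Call:
servo_tool(
  plan=".02 -.02 0 0 0 0 1;.03 -.03 0 0 0 0 1;.03 -.024 0 0 0 0 1;.0127 -.008 0 0 0 0 1;0 0 -.03 0 0 0 1;0 0 -.03 0 0 0 1;0 0 -.02 0 0 0 1;0 0 0 0 0 0 1;0 0 0 0 0 0 1",
)

```text
clock: 47.32
tcp_pos: [0.6335, -0.0599, 0.1783]
tool_rot: [3.142, 0.0, 3.119]
wrist_force: [0.4, 0.1, 0.2]
gripper_width: 0.0005
finger_force: 0.0
```

```bash
python3 - <<'E'
from h import *
st=sense();im=vision.camera("wrist")
p=proj("wrist",[[.634,-.0605,.098]],st)[0];print(st["tcp_pos"],p)
g=im.max(2); x0,y0=int(p[0])-60,int(p[1])-50
m=(g[y0:y0+100,x0:x0+120]<35).astype(np.uint8); n,l,s,c=cv2.connectedComponentsWithStats(m)
for i in range(1,n):
  if s[i,4]>100: print(s[i],c[i]+[x0,y0],onz("wrist",*(c[i]+[x0,y0]),.096,st))
cv2.imwrite("pics/w14.png",im)
E
```

```text
[ 0.6335141  -0.0599137   0.17832182] [281.37460058 218.79118147]
```

View pics/w14.png

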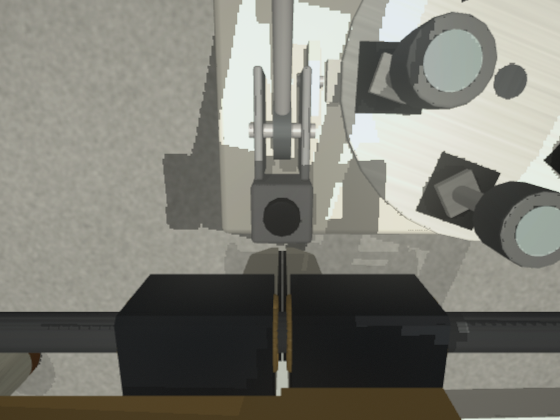

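Call:
servo_tool(
  plan="0 0 -.04 0 0 0 1;0 0 -.03 0 0 0 1;0 0 -.008 0 0 0 1;0 0 -.005 0 0 0 1;0 0 -.0045 0 0 0 1;0 0 0 0 0 0 1;0 0 0 0 0 0 1",
)

```text
clock: 48.25
tcp_pos: [0.6345, -0.0605, 0.0917]
tool_rot: [-3.141, 0.003, 3.119]
wrist_force: [0.3, 0.8, 3.5]
gripper_width: 0.0003
finger_force: 1.7
```

Call:
servo_tool(
  plan="0 0 -.0005 0 0 0 1;0 0 0 0 0 0 1;0 0 0 0 0 0 1;0 0 0 0 0 0 1;0 0 0 0 0 0 1;0 0 0 0 0 0 1;0 0 0 0 0 0 1;0 0 0 0 0 0 1;0 0 0 0 0 0 1;0 0 0 0 0 0 1;0 0 0 0 0 0 1;0 0 0 0 0 0 1",
)

```text
clock: 49.75
tcp_pos: [0.6341, -0.0605, 0.0903]
tool_rot: [-3.141, 0.001, 3.119]
wrist_force: [4.5, 0.5, 5.1]
gripper_width: 0.0006
finger_force: 2.5
```

Call:
servo_tool(
  plan="0 0 .01 0 0 0 1;0 0 .03 0 0 0 1;0 0 .05 0 0 0 1;0 0 .05 0 0 0 1;0 0 .03 0 0 0 1;0 0 0 0 0 0 1;0 0 0 0 0 0 1",
)

```text
clock: 50.62
tcp_pos: [0.632, -0.06, 0.2579]
tool_rot: [3.141, -0.004, 3.119]
wrist_force: [-0.9, -0.1, -0.2]
gripper_width: 0.0002
finger_force: 0.0
```

```bash
python3 - <<'E'
from h import *
im=vision.camera("wrist");s=vision.camera("side")
cv2.imwrite("pics/c15.png",np.hstack([cv2.resize(s[110:310,140:400],(416,320)),cv2.resize(im,(380,320))]))
E
```

```text
(no output)
```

View pics/c15.png

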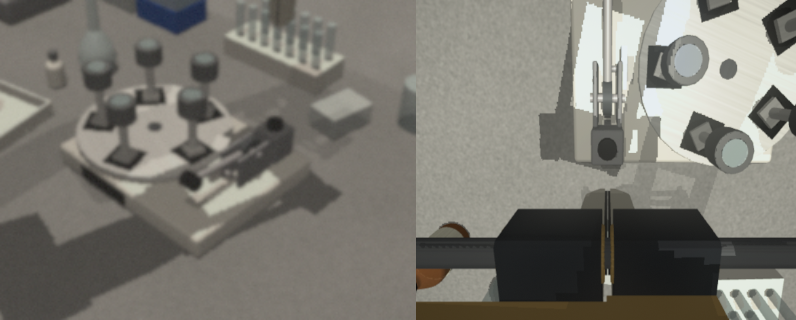

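```bash
python3 - <<'E'
from h import *
for a in (0,.1,.21): print(a,proj("side",[.576-.12*np.cos(.1+a),-.056,.075+.12*np.sin(.1+a)]))
s=vision.camera("side"); g=s.max(2)[205:240,240:280]; n,l,st,c=cv2.connectedComponentsWithStats((g<45).astype(np.uint8)); print(st[1:],c[1:]+[240,205])
t=vision.camera("top")[210:300,110:200]; g=cv2.cvtColor(cv2.resize(t,None,fx=4,fy=4,interpolation=cv2.INTER_CUBIC),cv2.COLOR_BGR2GRAY)
C=cv2.HoughCircles(cv2.medianBlur(g,5),cv2.HOUGH_GRADIENT,1,20,param1=60,param2=18,minRadius=35,maxRadius=60)
for u,v,r in C[0][:4]: print(u/4+110,v/4+210,r/4,onz("top",u/4+110,v/4+210,.05))
E
```

```text
0 [[259.86209019 222.38168325]]
0.1 [[260.34639663 217.81867821]]
0.21 [[261.32139382 212.54270653]]
[[21  4  1  1  1]
 [13 13 11 10 66]] [[261.         209.        ]
 [258.59090909 222.5       ]]
135.125 251.875 10.35 [0.41240059 0.41683854 0.05      ]
140.875 252.875 9.425 [0.4090508  0.40004337 0.05      ]
161.375 240.125 14.85 [0.44419343 0.34118971 0.05      ]
```

```bash
python3 - <<'E'
from h import *
t=vision.camera("top"); a=cv2.imread("pics/t6.png")
r=np.s_[215:290,115:190]
d=cv2.absdiff(t,a).max(2)[r]; print((d>25).sum(),d.mean())
b=cv2.absdiff(t,cv2.imread("pics/t2.png")).max(2)[r]>25; n,l,s,c=cv2.connectedComponentsWithStats(b.astype(np.uint8))
for i in range(1,n):
  if s[i,4]>25: print(s[i],c[i]+[115,215],onz("top",*(c[i]+[115,215]),.04))
E
```

```text
692 12.321777777777777
[  9  26  30  23 420] [139.68809524 252.28809524] [0.41130743 0.40747517 0.04      ]
[58 39  7 20 61] [176.36065574 264.98360656] [0.3716486  0.29961169 0.04      ]
```

```bash
python3 - <<'E'
from h import *
print(onz("top",135.1,251.9,.061),onz("top",140.9,252.9,.008))
c=np.array([.4101,.3765]);e=np.array([.4929-.4643,.3178-.4604]);e/=np.linalg.norm(e)
print("axis",e)
P=np.array([.413,.413,.0]);s=proj("side",[[*P[:2],.061],[*P[:2],.008]]);print(s)
for z in(.061,.008):
  p=onz("top",*( (135.1,251.9) if z>.05 else (140.9,252.9)),z)[:2]-c; print(p@e,p@np.array([-e[1],e[0]]))
E
```

```text
[0.41179865 0.41244624 0.061     ] [0.4108824 0.4163745 0.008    ]
axis [ 0.19664501 -0.98047475]
[[124.64654944 162.11952638]
 [128.45042317 178.19224667]]
-0.034910348378957554 0.008734131867498504
-0.03894208327549716 0.008608244185247266
```

Call:
servo_tool(
  plan="-.02 .04 0 0 0 0 1;-.02 .04 0 0 0 0 1;-.02 .04 0 0 0 0 1;-.02 .04 0 0 0 0 1;-.02 .04 0 0 0 0 1;-.02 .04 0 0 0 0 1;-.02 .04 0 0 0 0 1;-.02 .04 0 0 0 0 1;-.02 .04 0 0 0 0 1;-.02 .04 0 0 0 0 1;-.02 .04 0 0 0 0 1;0 0 0 0 0 0 1",
)

```text
clock: 52.38
tcp_pos: [0.4116, 0.3819, 0.2593]
tool_rot: [3.142, -0.001, 3.123]
wrist_force: [-0.5, -0.6, 0.0]
gripper_width: 0.0007
finger_force: 0.0
```

```bash
python3 - <<'E'
from h import *
st=sense();im=vision.camera("wrist");cv2.imwrite("pics/w16.png",im)
print(st["tcp_pos"]);g=cv2.cvtColor(im,cv2.COLOR_BGR2GRAY)
print("exp",proj("wrist",[[.412,.414,.061],[.412,.414,.005]],st))
C=cv2.HoughCircles(cv2.medianBlur(g,3),cv2.HOUGH_GRADIENT,1,6,param1=60,param2=18,minRadius=22,maxRadius=38)
for u,v,r in C[0][:8]: print(u,v,r,onz("wrist",u,v,.061,st).round(4),onz("wrist",u,v,.005,st).round(4))
E
```

```text
[0.41163373 0.38188964 0.25934809]
exp [[315.00060685 185.31036568]
 [310.76961187 175.99483056]]
315.5 182.5 29.7 [0.4092 0.4145 0.061 ] [0.4195 0.4193 0.005 ]
311.5 177.5 24.1 [0.4042 0.4106 0.061 ] [0.4137 0.4148 0.005 ]
308.5 171.5 30.8 [0.3983 0.4077 0.061 ] [0.4069 0.4115 0.005 ]
106.5 271.5 35.2 [0.4987 0.198  0.061 ] [0.5227 0.1696 0.005 ]
316.5 188.5 31.9 [0.4152 0.4155 0.061 ] [0.4264 0.4205 0.005 ]
94.5 285.5 36.3 [0.5142 0.1833 0.061 ] [0.5406 0.1526 0.005 ]
39.5 317.5 28.4 [0.5504 0.1189 0.061 ] [0.5823 0.0783 0.005 ]
322.5 186.5 24.1 [0.4133 0.4213 0.061 ] [0.4242 0.4272 0.005 ]
```

View pics/w16.png

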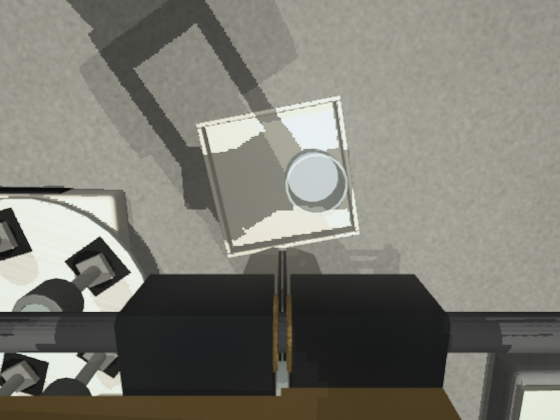

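```bash
python3 -c "
from cell import ticket; print(ticket.sign_off())"
```

```text
the job is handed in; nothing more can be done
None
```

I handed the job in at about 52 s; sign-off gave no verdict. The lever was set in notch 3 and is now home after the button press, the beaker stands upright in the tray, and all five standards stand on their own pads; the beaker was knocked about 35 mm towards the tray's left wall but stays within limits, and I viewed 16 pictures, two over the limit of 14.

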